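# Clamp a shelf post to its bracket with a U-bolt

### The arm

A 6-joint arm with a two-finger parallel gripper is mounted at the origin on the work surface. World frame = base frame: x ahead of the robot, y to its left, z up, the work surface at z = 0. Lengths are in m, angles in rad, forces in N, time in s.
With the tool pointing down it reaches from about 0.35 to 1 m from the base axis. Payload 7.1 kg.
Tool frame: the origin (TCP) lies between the finger pads; the fingertips stand 22 mm ahead of it and the grasp point (between the pads) lies 3 mm ahead of it; z points along the fingers, y is the line along which they close (so a half turn about z gives the same grasp; the last joint's range is limited). The gripper opens to 85 mm and grips with 20 to 120 N. Pads are 22 mm wide; open, the fingers measure 114 mm over their backs; the gripper's body (76 mm by 85 mm) begins 54 mm behind the grasp point. The pads swing forward as they close: fully open they stand 13 mm farther back than shut.
Start: joints at [-1.209, 0.423, 1.63, -0, 1.089, -0.019], TCP at [0.232, -0.58, 0.253] pointing down, gripper open.
Joint ranges: [-3, 3], [-0.9, 2.11], [0.09, 2.58], [-1.31, 4.45], [0.11, 2.69], [-2.54, 2.54]. Speed limits (rad/s): [2.39, 2.39, 3.01, 3.14, 3.14, 3.14].

### API

Orientations are given as a rotation vector (axis times angle).
In Python, from rig import manip gives the robot as it stands. The module is installed in compiled form; this text tells all that it offers. Calls block until the motion is done:
- manip.move_to(position, orientation): joint-space move of the TCP to a pose.
- manip.servo_line(position, orientation=None, rate=0.15): straight line of the TCP; orientation=None keeps the orientation; rate is the mean speed in m/s.
- manip.set_joints(angles): joint-space move.
- manip.command_gripper(opening, f_grip=None): finger opening in m; f_grip is the grip in N (None keeps the last); returns when the fingers have stopped.
- manip.hold(seconds).
- manip.solve_ik(position, orientation): joint angles nearest the present ones, or None.
- manip.camera(name): name is "scene" or "top" or "wrist"; returns a dict with "image" (420x560x3 uint8, red, green, blue), "fx", "fy", "cx", "cy" (pixels), "cam_to_world" (4x4, takes a point from camera to world coordinates); the wrist camera has in their place "mount" (4x4, takes a point from camera to tool coordinates, whose origin is the TCP and whose axes are the flange's). Camera axes: x right, y down, z forward; pixel columns grow to the right and rows downward; lengths in m; the calibration is good to about 2 mm. A picture is of the moment at which its call begins: read the wrist's pose just before it. There is no depth.
A pose or a line that the arm cannot do raises manip.IKError and nothing moves.
- manip.sign_off(): hands the job in; it is judged then, once.
Readings, each from a call of its own:
- manip.get_time(): time.
- manip.get_joint_positions(): joint angles.
- manip.get_joint_vel(): joint speeds.
- manip.get_tau(): joint torques, N m.
- manip.get_position(): TCP position.
- manip.get_ee_rot(): TCP orientation.
- manip.get_contact_force(): force on the tool from outside, world axes, zero at the start.
- manip.get_torque(): the same for the moment, N m.
- manip.get_width(): finger opening in m.
- manip.get_grip_force(): force on a finger pad.
Only numpy, scipy, OpenCV 4.12 (cv2) and the standard library are available. Lean on these libraries where they do the work, as an engineer would, in place of code of your own. Each camera call takes 0.05 s, during which the arm holds its last target. There are 200 camera calls.

### The job

Take the U-bolt that fits the shelf post out of the stand, put it over the post from above with one leg on each side, and feel both legs into the two holes of the bracket plate below the post. Then press it down gently but fully home, until its crossbar sits on the post, let go, and leave the other U-bolts and everything else where they are; never lean on the post or bracket with more than about 35 N.

Things in the scene. Friction and masses are not known exactly. Their poses are not given: they have to be found in the camera images.
- ubolt: The steel U-bolt to fit, of middle width among three alike, about 0.15 kg. Two parallel round legs 8 mm thick, 42 mm apart centre to centre, 51 mm long below the crossbar, with round ends (a 4 mm flat at the very tip). Origin midway between the leg ends; z up along the legs, y from leg to leg, x through its thickness. At the start it stands upright in the stand, leg ends 6 mm above the table.
- ubolt_tab (a point): Middle of the flat upright tab of ubolt by which to hold it; a light grip of about 40 N is plenty. 10 mm thick (x), 32 mm wide (y), 24 mm tall, 75 mm above the body's origin (tab from 63 to 87 mm). The tab stands on the middle of the crossbar, which is 10 mm thick, 50 mm long (y) and spans 51 to 63 mm above the origin.
- ubolt_seat (a point): Middle of the underside of the crossbar of ubolt, 51 mm above its origin: the face that must come to sit on the post.
- ubolt_tip_l (a point): End of the leg of ubolt on its +y side (y = +21 mm, z = 0).
- ubolt_tip_r (a point): End of the leg of ubolt on its -y side (y = -21 mm, z = 0).
- ubolt_narrow: A narrower steel U-bolt: two parallel round legs 8 mm thick, 27 mm apart centre to centre (inside width 19 mm), 35 mm wide over all; otherwise like ubolt. It stands in the same stand and is to be left there. Too narrow for the post.
- ubolt_wide: A wider steel U-bolt: two parallel round legs 8 mm thick, 60 mm apart centre to centre (inside width 52 mm), 68 mm wide over all; otherwise like ubolt. It stands in the same stand and is to be left there. Too wide for the holes.
- stand: Grey plastic stand fixed to the table, 60 x 280 x 28 mm, with one slot 11 mm wide along its length (its y axis), slot floor 6 mm and side walls 28 mm above the table. The three U-bolts stand in the slot in any order, about 90 mm apart, legs in line with the slot. Origin at the centre of its underside, z up.
- jig: Jig fixed to the table: plywood board 280 x 110 x 12 mm with two grey cradles (at x = -112 and +112 mm, 22 mm long, 69 mm high) that hold the shelf post, a fixed chrome tube 25 mm thick, 300 mm long, along x, axis at z = 57.5 mm. Origin at the centre of its underside, z up. Fully home, the U-bolt's crossbar rests on the post at z = 70 mm and its leg ends are at z = 19 mm.
- plate_mid (a point): Fixed point of the jig at x = y = 0, z = 45 mm, on the upper face of the bracket: a dark steel plate 110 mm (x) by 96 mm (y), 6 mm thick, touching the post from below. It has two square, sharp-edged 10 mm holes, at y = +21 and -21 mm, side by side across the post. The plate was left anywhere along the post: the holes lie at x = -20 to +20 mm from here, not measured; see or feel for them.
- clip_mid (a point): Fixed point of the jig at x = y = 0, z = 32 mm, the height of two spring clips under the plate's holes. Legs that miss the holes stand on the plate; legs in the holes meet the clips about 8 mm below its upper face. Pushing on takes about 5 to 15 N in all, then the clips hold the U-bolt by friction. The plate moves along the post only if pushed with about 15 N.
- post_top (a point): Point on the top line of the post, at the jig's x = 0, y = 0, z = 70 mm.
- wrench: Steel open wrench lying on the table, a bystander.
- screwdriver: Screwdriver lying on the table, a bystander.
- jar: Closed jar 70 mm across and 100 mm tall, a bystander.
- collar: Black plastic ring 42 mm across and 22 mm tall lying on the table, a bystander.
Mind the look-alikes: they are no part of the job. What is shaped like the ubolt but green or orange is not meant.

How it is judged:
By the outcome, as a careful person would: the job done as asked, in the order asked, and still so for the second after the job is handed in, with the robot touching nothing.
It also fails if it takes over 64 s, if anything falls off the work surface, if the arm or the gripper's body presses on something with over 40 N, if the wrist force passes 120 N, or if a joint passes its speed limit or range.

## Working session

There is one attempt and no reset: what is moved stays moved. The work goes in short steps, each a Python script; the robot and the scene stay as the last script left them, time stands still between calls to the robot, and variables do not carry over. Pictures are saved under pics/ and viewed, at most 10 in all, crops included, and the job is handed in when it is done.

```bash
mkdir -p pics; python3 - <<'E'
from rig import manip
import cv2,numpy as np,pickle
for n in("scene","top"):
    c=manip.camera(n); cv2.imwrite(f"pics/{n}0.png",c["image"][:,:,::-1]); pickle.dump(c,open(f"{n}0.pkl","wb"))
    print(n,c["fx"],c["cx"],c["cy"]);print(np.round(c["cam_to_world"],3))
print(manip.get_ee_rot(),manip.get_time(),manip.get_width())
c=manip.camera("wrist");print(np.round(c["mount"],4),c["fx"])
E
```

```text
scene 454.515162710695 279.32944050665225 210.4532781974129
[[ 0.645  0.478 -0.595  1.087]
 [ 0.764 -0.402  0.505 -0.422]
 [ 0.002 -0.781 -0.625  0.659]
 [ 0.     0.     0.     1.   ]]
top 390.9762645019236 284.52011993451976 200.34322615476876
[[ 0.019 -0.985  0.169  0.392]
 [-0.999 -0.024 -0.025  0.032]
 [ 0.029 -0.168 -0.985  0.849]
 [ 0.     0.     0.     1.   ]]
[-3.08343968e+00 -5.94273695e-01  3.89966530e-04] 0.1 0.0855047456023844
[[-0.000e+00 -9.454e-01 -3.259e-01  8.450e-02]
 [ 1.000e+00 -4.000e-04  9.000e-04 -1.300e-03]
 [-1.000e-03 -3.259e-01  9.454e-01 -1.210e-01]
 [ 0.000e+00  0.000e+00  0.000e+00  1.000e+00]] 369.35640386941805
```

View pics/scene0.png

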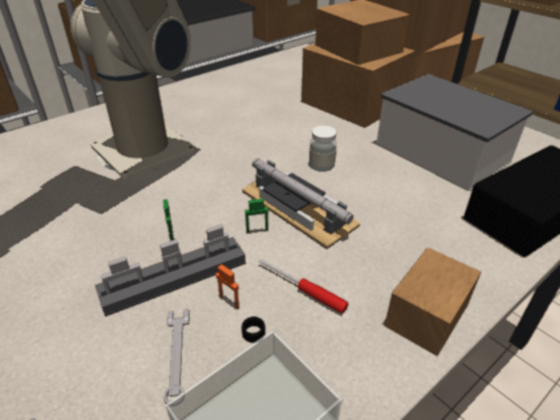

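View pics/top0.png

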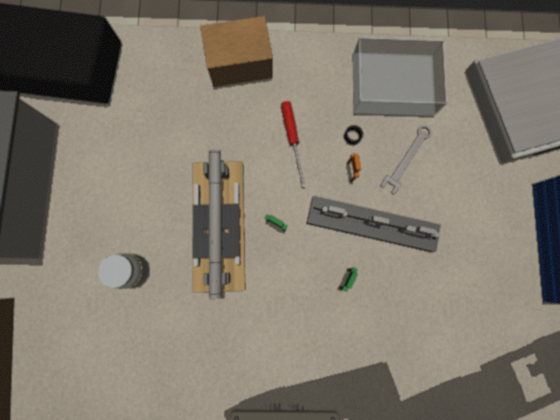

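```bash
cat > h.py <<'E'
import numpy as np,cv2,pickle
from scipy.spatial.transform import Rotation as R
from rig import manip
def ray(c,uv):
    T=c["T"] if "T" in c else c["cam_to_world"]
    d=T[:3,:3]@np.array([(uv[0]-c["cx"])/c["fx"],(uv[1]-c["cy"])/c["fy"],1]); return T[:3,3],d
def onz(c,uv,z):
    o,d=ray(c,uv); return o+d*(z-o[2])/d[2]
def tri(*cu):
    A=np.zeros((3,3));b=np.zeros(3)
    for c,uv in cu:
        o,d=ray(c,uv);d=d/np.linalg.norm(d);P=np.eye(3)-np.outer(d,d);A+=P;b+=P@o
    p=np.linalg.solve(A,b)
    return p,[np.linalg.norm(np.cross(p-ray(c,u)[0],ray(c,u)[1]/np.linalg.norm(ray(c,u)[1]))) for c,u in cu]
def rot(yaw): # tool z down, tool x at world heading yaw
    c,s=np.cos(yaw),np.sin(yaw); return R.from_matrix(np.array([[c,s,0],[s,-c,0],[0,0,-1]])).as_rotvec()
def wrist(name):
    T=np.eye(4);T[:3,3]=manip.get_position();T[:3,:3]=R.from_rotvec(manip.get_ee_rot()).as_matrix()
    c=manip.camera("wrist");c["T"]=T@c["mount"];pickle.dump(c,open(name+".pkl","wb"))
    cv2.imwrite(f"pics/{name}.png",c["image"][:,:,::-1]);return c
def load(n): return pickle.load(open(n+".pkl","rb"))
def proj(c,p):
    T=c["T"] if "T" in c else c["cam_to_world"]
    q=T[:3,:3].T@(np.asarray(p)-T[:3,3]); return q[:2]/q[2]*c["fx"]+[c["cx"],c["cy"]]
E
python3 - <<'E'
from h import *
t=load("top0");s=load("scene0")
for u in[(335,211),(378,221),(420,231)]: print("tab",onz(t,u,.09).round(3), proj(s,onz(t,u,.09)).round())
st=[onz(t,u,.028) for u in[(314,197),(440,233),(436,251),(307,223)]];print(np.round(st,3))
jg=[onz(t,u,.012) for u in[(192,162),(244,162),(245,292),(192,293)]];print(np.round(jg,3))
po=[onz(t,u,.07) for u in[(215,151),(215,297)]];print(np.round(po,3))
u=onz(t,(335,211),.09); j=np.mean(jg,0)
a=np.arctan2(*(st[1]-st[0])[[1,0]]); b=np.arctan2(*(po[0]-po[1])[[1,0]])
print(a,b,j)
for base in (a,a+np.pi): print("U",base,manip.solve_ik([u[0],u[1],.22],rot(base)))
for base in (b+np.pi/2,b-np.pi/2): print("J",base,manip.solve_ik([j[0],j[1],.22],rot(base)))
E
```

```text
tab [ 0.503 -0.087  0.09 ] [216. 226.]
tab [ 0.485 -0.172  0.09 ] [172. 241.]
tab [ 0.468 -0.255  0.09 ] [126. 256.]
[[ 0.542 -0.052  0.028]
 [ 0.47  -0.321  0.028]
 [ 0.432 -0.311  0.028]
 [ 0.485 -0.038  0.028]]
[[0.616 0.215 0.012]
 [0.619 0.101 0.012]
 [0.34  0.089 0.012]
 [0.336 0.199 0.012]]
[[0.625 0.157 0.07 ]
 [0.333 0.143 0.07 ]]
-1.8297047867476477 0.048908658214384004 [0.47777228 0.1511155  0.012     ]
U -1.8297047867476477 None
U 1.3118878668421454 [-0.19520473  0.30176706  1.90702521  0.          0.93280039  0.06370373]
J 1.6197049850092806 [ 2.82585728e-01  2.87972259e-01  1.92741689e+00 -8.88178420e-16
  9.26203503e-01  2.33677069e-01]
J -1.5218876685805125 None
```

```bash
python3 - <<'E'
from h import *
manip.move_to([.485,.145,.24],rot(1.62)); manip.hold(.2); wrist("j1")
manip.move_to([.503,-.10,.24],rot(1.365)); manip.hold(.2); a=wrist("u1")
manip.servo_line([.503-.06,-.10,.24]); manip.hold(.2); wrist("u2")
print(manip.get_time())
E
```

```text
5.125
```

View pics/j1.png

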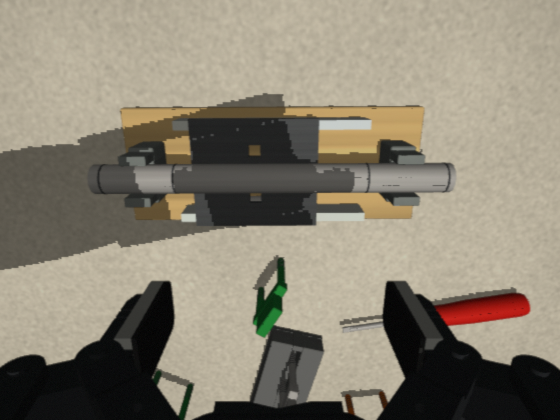

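View pics/u1.png

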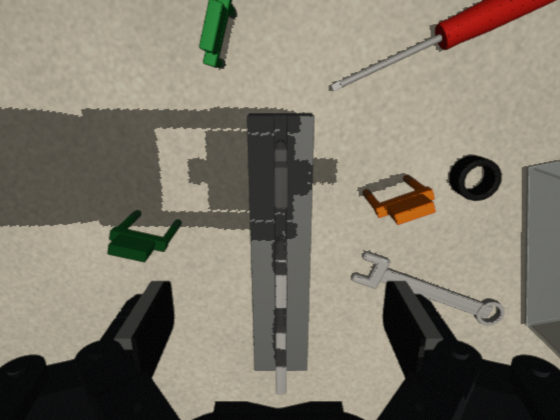

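View pics/u2.png

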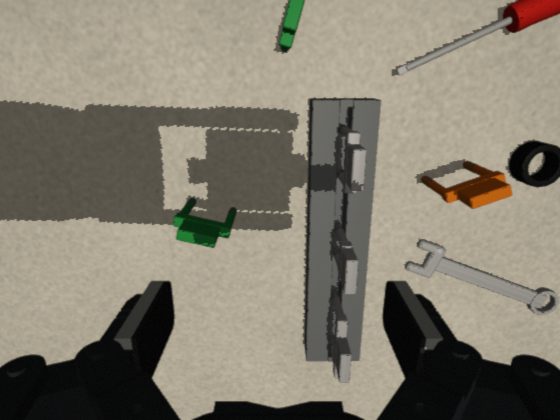

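```bash
python3 - <<'E'
from h import *
def crop(n,x,y,w,h,k):
    return cv2.resize(cv2.imread(f"pics/{n}.png")[y:y+h,x:x+w],(w*k,h*k),interpolation=cv2.INTER_NEAREST)
def br(i): return np.clip(i.astype(float)*1.6,0,255).astype(np.uint8)
A=br(crop("u1",240,130,80,60,5)); B=crop("u2",315,110,80,60+20,5)[:400]
C=br(crop("j1",215,130,80,80,5)); D=br(crop("scene0",90,215,160,80,3))[:,:400]
o=np.zeros((600,800,3),np.uint8)
A=br(crop("u1",245,125,80,80,4));B=crop("u2",315,110,80,100,3);C=br(crop("j1",215,130,80,80,3));D=crop("scene0",90,215,160,80,3)
o[:320,:320]=A;o[:300,330:570]=B;o[330:570,:240]=C;o[330:570,300:780]=D
cv2.imwrite("pics/tiles.png",o)
E
```

```text
(no output)
```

View pics/tiles.png

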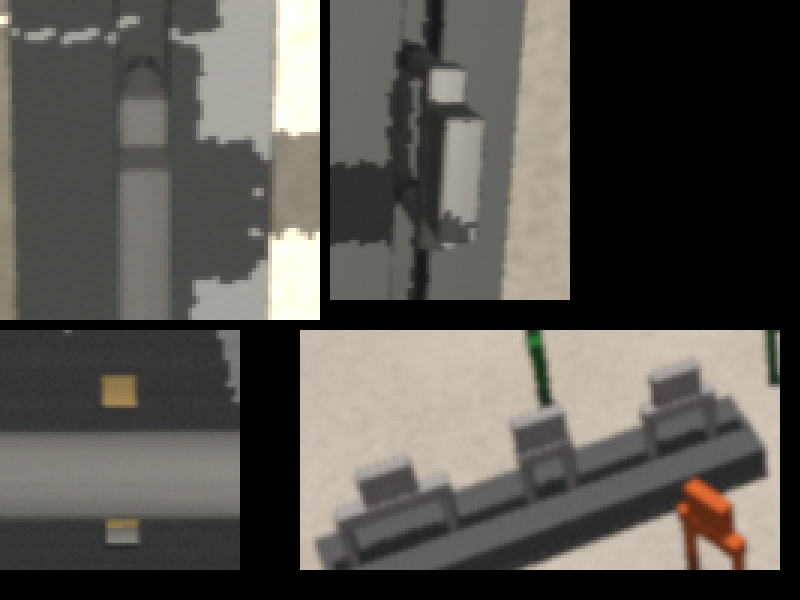

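```bash
python3 - <<'E'
from h import *
a,b,j,t=load("u1"),load("u2"),load("j1"),load("top0")
g=lambda c:c["image"].mean(2)
print("u1 col",list(zip(range(140,240,2),g(a)[140:240:2,278:285].mean(1).round().astype(int))))
print("u2 col",list(zip(range(140,200,2),g(b)[140:200:2,355:358].mean(1).round().astype(int),g(b)[140:200:2,361:363].mean(1).round().astype(int))))
print("u1 rows",g(a)[190,268:296].astype(int)); print("u2 row",g(b)[165,345:372].astype(int))
p,e=tri((a,(281.1,167)),(b,(359.7,150)));print("far edge",p.round(4),e)
# holes
for v in((254.6,150.3),): print("far hole",onz(j,v,.045).round(4))
print("near", onz(j,(255.6,193),.045).round(4),onz(j,(255.6,201),.045).round(4))
# post
for v in((90,179),(454,177)): print(onz(j,v,.0575).round(4))
im=j["image"].astype(int); m=(im[:,:,0]-im[:,:,2]>50)
for r0,r1 in((140,162),(188,206)):
    y,x=np.where(m[r0:r1,240:275]);print(x.min()+240,x.max()+240,y.min()+r0,y.max()+r0)
for x in(130,170,220,300,340,400): print(x,g(j)[155:232,x].astype(int).tolist())
E
```

```text
u1 col [(140, np.int64(36)), (142, np.int64(44)), (144, np.int64(50)), (146, np.int64(50)), (148, np.int64(54)), (150, np.int64(73)), (152, np.int64(78)), (154, np.int64(77)), (156, np.int64(77)), (158, np.int64(77)), (160, np.int64(75)), (162, np.int64(52)), (164, np.int64(52)), (166, np.int64(53)), (168, np.int64(71)), (170, np.int64(74)), (172, np.int64(74)), (174, np.int64(74)), (176, np.int64(74)), (178, np.int64(74)), (180, np.int64(74)), (182, np.int64(74)), (184, np.int64(74)), (186, np.int64(74)), (188, np.int64(73)), (190, np.int64(74)), (192, np.int64(73)), (194, np.int64(73)), (196, np.int64(73)), (198, np.int64(73)), (200, np.int64(73)), (202, np.int64(73)), (204, np.int64(73)), (206, np.int64(73)), (208, np.int64(59)), (210, np.int64(46)), (212, np.int64(66)), (214, np.int64(66)), (216, np.int64(46)), (218, np.int64(46)), (220, np.int64(46)), (222, np.int64(46)), (224, np.int64(46)), (226, np.int64(46)), (228, np.int64(46)), (230, np.int64(48)), (232, np.int64(62)), (234, np.int64(55)), (236, np.int64(44)), (238, np.int64(46))]
u2 col [(140, np.int64(165), np.int64(102)
[... 1038 characters left out ...]
int64(100), np.int64(100))]
u1 rows [47 46 47 46 46 45 53 67 73 74 74 75 74 73 72 72 72 71 67 56 45 46 46 45
 46 46 46 47]
u2 row [ 41  42  42  40  40  40  48  91 135 157 163 163 163 161 159 155 154 155
 152 144 124 104 100  99 100 100  99]
far edge [ 0.5101 -0.076   0.091 ] [np.float64(0.00035117434154045027), np.float64(0.00035117434154044653)]
far hole [0.4637 0.1718 0.045 ]
near [0.4657 0.1336 0.045 ] [0.4659 0.126  0.045 ]
[0.3259 0.143  0.0575]
[0.6334 0.1596 0.0575]Traceback (most recent call last):
  File "<stdin>", line 15, in <module>
    return umr_minimum(a, axis, None, out, keepdims, initial, where)
ValueError: zero-size array to reduction operation minimum which has no identity
```

```bash
python3 - <<'E'
from h import *
a,b,j,t=load("u1"),load("u2"),load("j1"),load("top0")
f,_=tri((a,(281.1,167)),(b,(359.7,149.8)));n,e=tri((a,(280.8,208)),(b,(358.7,190)))
f2,n2=onz(a,(281.1,167),.093),onz(a,(280.8,208),.093)
print(f.round(4),n.round(4),e[0],f2.round(4),n2.round(4),np.linalg.norm((f-n)))
d=f2-n2; yaw=np.arctan2(d[1],d[0]); print("yaw",yaw)
# far hole wrist vs top view
print([onz(t,v,.045).round(4) for v in((207,231),(227,231))],tri((j,(254.6,150.3)),(t,(207,231))))
c=(f2+n2)/2
if abs(np.linalg.norm(d)-.032)<.004 and abs(f[2]-.093)<.006:
    yaw=1.365 if abs(yaw-1.365)>.05 else yaw
    manip.move_to([c[0],c[1],.16],rot(yaw)); manip.servo_line([c[0],c[1],.088],rate=.12)
    manip.command_gripper(0.005,40); print(manip.get_width(),manip.get_grip_force(),manip.get_contact_force())
    manip.servo_line([c[0],c[1],.19],rate=.15); print(manip.get_width(),manip.get_position(),manip.get_contact_force(),manip.get_time())
E
```

```text
[ 0.5101 -0.0759  0.0911] [ 0.5039 -0.1041  0.0994] 0.0002974664239696489 [ 0.5101 -0.0752  0.093 ] [ 0.5035 -0.1066  0.093 ] 0.03003375954850277
yaw 1.3625988764924017
[array([0.4624, 0.1689, 0.045 ]), array([0.4633, 0.1281, 0.045 ])] (array([0.46322022, 0.17029556, 0.0366704 ]), [np.float64(7.650080052237059e-05), np.float64(7.650080052259272e-05)])
0.009237196691583377 43.14179258544527 [-0.63438767  0.41814927  2.7812705 ]
0.009082956607884591 [ 0.50617402 -0.09072548  0.18927485] [-0.12513816 -0.25934237 -1.93339466] 7.875
```

```bash
python3 - <<'E'
from h import *
manip.move_to([.464,.06,.22],rot(1.625)); manip.hold(.2); wrist("k1")
manip.move_to([.4645,.151,.19],rot(1.625)); manip.hold(.3); wrist("k2")
print(manip.get_time(),manip.get_position())
o=np.hstack([cv2.imread(f"pics/{n}.png")[0:330,130:430] for n in("k1","k2")]); o=cv2.resize(o,None,fx=1.33,fy=1.33,interpolation=cv2.INTER_CUBIC);cv2.imwrite("pics/k.png",np.clip(o*1.4,0,255).astype(np.uint8));print(o.shape)
E
```

```text
9.625 [0.46478888 0.15027616 0.19035698]
(439, 798, 3)
```

View pics/k.png

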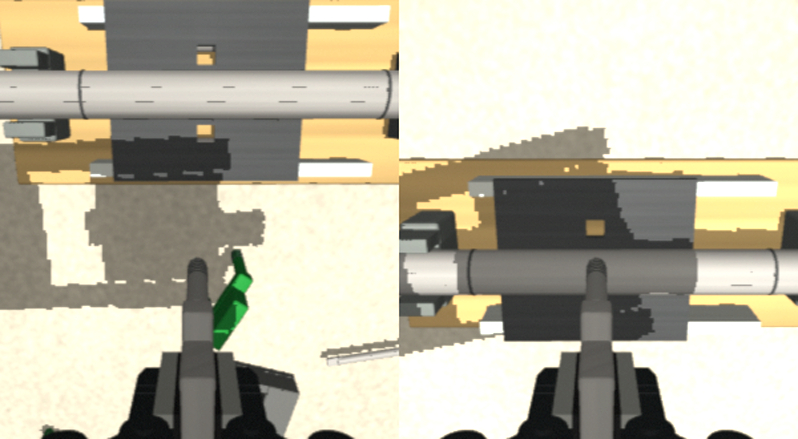

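```bash
python3 - <<'E'
from h import *
k1,k2,j=load("k1"),load("k2"),load("j1")
def box(c,x0,y0,x1,y1):
    im=c["image"][y0:y1,x0:x1].astype(int); m=((im[:,:,0]-im[:,:,2])>20).astype(np.uint8)
    n,l,s,ce=cv2.connectedComponentsWithStats(m); return [(s[i,0]+x0,s[i,1]+y0,s[i,2],s[i,3],s[i,4]) for i in range(1,n) if s[i,4]>15]
print("k1",box(k1,265,20,305,115)); print("k2",box(k2,260,155,295,184)); print("j1",box(j,235,135,275,165))
for c,x,y0,y1 in((k1,284,28,60),(k1,284,85,112),(j,254,138,165),(k2,277,158,186)): print(x,y0,c["image"][y0:y1,x].mean(1).astype(int).tolist())
# post edge rows at several columns k1
for x in(140,200,250,330,400): print(x,k1["image"][45:100,x].mean(1).astype(int).tolist())
print(k1["cx"],k1["cy"],proj(k2,manip.get_position()-[0,0,.082]))
E
```

```text
k1 [(np.int32(278), np.int32(39), np.int32(14), np.int32(10), np.int32(139)), (np.int32(278), np.int32(94), np.int32(13), np.int32(10), np.int32(128))]
k2 [(np.int32(270), np.int32(165), np.int32(15), np.int32(12), np.int32(171))]
j1 [(np.int32(249), np.int32(145), np.int32(12), np.int32(11), np.int32(122))]
284 28 [78, 77, 75, 75, 74, 61, 52, 109, 107, 90, 72, 72, 82, 136, 144, 143, 142, 142, 142, 138, 113, 84, 76, 75, 73, 96, 107, 115, 123, 131, 138, 141]
284 85 [105, 93, 84, 75, 53, 72, 77, 77, 88, 139, 145, 146, 143, 141, 140, 135, 88, 70, 65, 71, 76, 75, 42, 34, 35, 34, 33]
254 138 [36, 34, 35, 36, 34, 33, 37, 58, 68, 71, 72, 73, 74, 75, 77, 80, 79, 56, 33, 30, 32, 33, 34, 33, 34, 38, 56]
277 158 [39, 40, 39, 40, 37, 39, 40, 59, 77, 81, 82, 83, 87, 88, 91, 91, 92, 90, 76, 41, 30, 36, 38, 40, 37, 39, 39, 39]
140 [114, 115, 114, 104, 58, 34, 42, 85, 98, 108, 115, 124, 131, 139, 143, 143, 144, 145, 147, 145, 106, 147, 159, 158, 157, 154, 153, 151, 149, 147, 141, 118, 134, 136, 133, 130, 127, 123, 119, 110, 99, 87, 78, 71, 82, 134, 82, 82, 111, 116, 114, 115, 115, 114, 115]
200 [139
[... 424 characters left out ...]
 146, 143, 141, 136, 134, 131, 125, 115, 103, 91, 82, 75, 64, 73, 75, 74, 76, 75, 74, 74, 73, 72, 73]
330 [75, 74, 74, 73, 72, 74, 73, 71, 96, 105, 113, 122, 130, 137, 141, 147, 150, 153, 156, 159, 160, 161, 160, 159, 158, 157, 158, 158, 159, 159, 158, 154, 149, 148, 148, 143, 138, 136, 129, 117, 106, 95, 86, 77, 51, 68, 73, 73, 73, 75, 73, 73, 72, 71, 72]
400 [144, 147, 150, 154, 156, 159, 158, 135, 108, 103, 110, 119, 128, 134, 139, 144, 149, 154, 157, 159, 161, 161, 160, 160, 159, 158, 157, 159, 160, 160, 154, 106, 142, 149, 148, 144, 140, 136, 129, 117, 107, 97, 87, 86, 123, 148, 150, 148, 146, 144, 142, 141, 140, 139, 138]
278.0766327320299 207.58836600576635 [277.79526391 231.58797987]
```

```bash
python3 - <<'E'
from h import *
k1,k2,j=load("k1"),load("k2"),load("j1")
print("H1 tri",tri((k1,(284.8,41)),(k2,(277.3,170.8)),(j,(254.8,150.2))))
for c,v in((k1,(284.8,41)),(k2,(277.3,170.8)),(j,(254.8,150.2))): print(onz(c,v,.045).round(4))
print("H2",onz(k1,(284.2,94.2),.045).round(4))
# post edges in k1 at z=.0575
for x in(200,330,400): print([onz(k1,(x,r),.0575)[:2].round(4) for r in(52.8,88.5)])
# tip in k2/k1: post axis via j1 edges
print("tip row->", [onz(k2,(278.1,r),.108).round(4) for r in(192,196,200,204)])
E
```

```text
H1 tri (array([0.46346725, 0.17160051, 0.04279891]), [np.float64(0.00018850445785891155), np.float64(0.00016490003304389908), np.float64(0.00034928678965486)])
[0.4633 0.1715 0.045 ]
[0.4633 0.1722 0.045 ]
[0.4639 0.1719 0.045 ]
H2 [0.465  0.1342 0.045 ]
[array([0.4036, 0.1596]), array([0.4032, 0.1354])]
[array([0.4955, 0.1644]), array([0.4979, 0.1404])]
[array([0.545, 0.167]), array([0.5489, 0.1431])]
tip row-> [array([0.4637, 0.1747, 0.108 ]), array([0.4638, 0.1723, 0.108 ]), array([0.4639, 0.1699, 0.108 ]), array([0.4641, 0.1675, 0.108 ])]
```

```bash
cat >> h.py <<'E'
def down(xy,z0,z1,fmax,step=.001,rate=.03,b=0):
    z=z0;F=0
    while z>z1+1e-6:
        z-=step; manip.servo_line([xy[0],xy[1],z],rate=rate)
        F=manip.get_contact_force()-b
        if F[2]>fmax: break
    return z,F
E
python3 - <<'E'
from h import *
xy=np.array([.4646,.1508])
manip.move_to([*xy,.19],rot(np.pi/2+.052)); manip.hold(.2); print(manip.get_position())
manip.servo_line([*xy,.133],rate=.08); manip.hold(.2); b=manip.get_contact_force(); print(manip.get_position(),b)
np.save("b.npy",b)
z,F=down(xy,.133,.121,6,b=b); manip.hold(.1)
print(z,F,manip.get_position(),manip.get_contact_force()-b,manip.get_torque(),manip.get_time())
E
```

```text
[0.46458135 0.15080506 0.19000902]
[0.4649513  0.15088371 0.13351498] [ 0.05744261  0.01678115 -0.79364395]
0.121 [ 0.36536534  0.20129785 -0.69114949] [0.46459538 0.15080287 0.12097007] [-0.14216221  0.03443671 -1.15911226] [ 0.04113648 -0.00034253 -0.04237368] 14.2417
```

```bash
python3 - <<'E'
from h import *
b=np.load("b.npy"); xy=np.array([.4646,.1508]); z=.121
while z>.094:
    z-=.001; manip.servo_line([*xy,z],rate=.02); F=manip.get_contact_force()-b
    print(round(z,4),manip.get_position()[2].round(4),F.round(1),manip.get_width().round(4))
    if F[2]>18 or np.hypot(F[0],F[1])>10: break
print(manip.get_time(),manip.get_torque())
E
```

```text
Traceback (most recent call last):
AttributeError: 'float' object has no attribute 'round'
```

```bash
python3 - <<'E'
from h import *
b=np.load("b.npy"); xy=np.array([.4646,.1508]); z=.120
while z>.094:
    z-=.001; manip.servo_line([*xy,z],rate=.02); F=manip.get_contact_force()-b
    print(round(z,4),round(manip.get_position()[2],4),F.round(1),round(manip.get_width(),4))
    if F[2]>18 or np.hypot(F[0],F[1])>10: break
print(manip.get_time(),manip.get_torque())
E
```

```text
0.119 0.1189 [ 0.   0.3 -0.6] 0.0091
0.118 0.1179 [-0.8 -0.1 -1.1] 0.009
0.117 0.1169 [ 0.2 -0.5 -1.2] 0.0096
0.116 0.1159 [-0.3  0.7 -1.5] 0.0093
0.115 0.1149 [ 0.1 -0.3 -0.3] 0.0094
0.114 0.114 [-1.1  1.1  0.3] 0.0092
0.113 0.113 [ 0.4 -1.   0.2] 0.0093
0.112 0.1122 [-0.3 -0.7  3.5] 0.0094
0.111 0.111 [ 1.3 -0.5  0.6] 0.0091
0.11 0.1099 [ 1.3 -1.  -0.6] 0.0094
0.109 0.1088 [ 2.6 -0.9 -2.4] 0.0092
0.108 0.1078 [ 3.3  0.2 -3.1] 0.0089
0.107 0.1068 [ 2.4 -1.1 -1.4] 0.0093
0.106 0.1058 [ 2.6 -0.4 -2.3] 0.0088
0.105 0.1048 [ 3.4 -0.7 -2.6] 0.0095
0.104 0.1038 [ 1.6  0.2 -2. ] 0.0093
0.103 0.1028 [ 2.1  0.1 -3.6] 0.0089
0.102 0.1018 [ 2.5 -1.  -3.7] 0.0092
0.101 0.1011 [ 0.7 -0.   1. ] 0.0094
0.1 0.1009 [-1.6 -1.9 13. ] 0.0092
0.099 0.1007 [-5.8 -1.8 25.6] 0.0092
19.7417 [-0.37938105  1.043795    0.03935087]
```

```bash
python3 - <<'E'
from h import *
b=np.load("b.npy")
manip.servo_line([.4646,.1508,.1005],rate=.02); manip.hold(.2); print(manip.get_position(),manip.get_contact_force()-b)
w=wrist("m1"); s=manip.camera("scene"); top=manip.camera("top")
im=s["image"][:,:,::-1]; u,v=proj(s,[.4646,.1508,.07]).astype(int); print(u,v)
A=cv2.resize(im[v-50:v+50,u-60:u+60],(480,400),interpolation=cv2.INTER_CUBIC); B=cv2.resize(w["image"][100:350,180:380,::-1],(320,400))
cv2.imwrite("pics/m.png",np.clip(np.hstack([A,B])*1.3,0,255).astype(np.uint8)); print(manip.get_time())
E
```

```text
[0.46469437 0.1508565  0.10102989] [-2.30165868 -0.94438217 13.01695547]
294 180
20.3417
```

View pics/m.png

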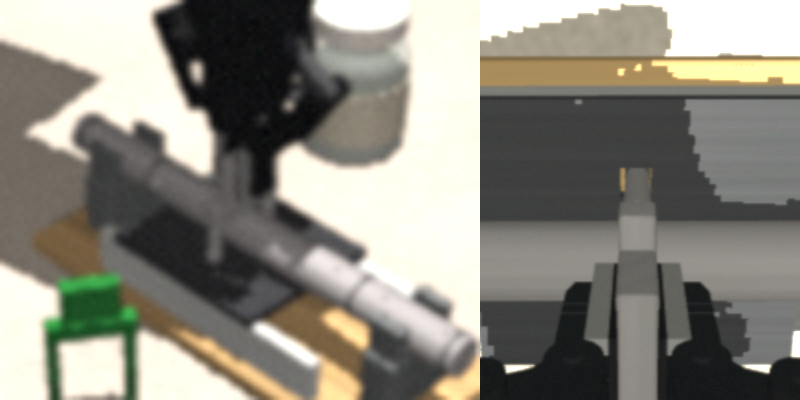

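```bash
python3 - <<'E'
from h import *
manip.command_gripper(.05); manip.hold(.1); print(manip.get_position(),manip.get_contact_force())
manip.servo_line([.4646,.1508,.19],rate=.1); manip.servo_line([.4646,.1108,.24],rate=.15); manip.hold(.3)
w=wrist("n1"); s=manip.camera("scene"); im=s["image"][:,:,::-1]; u,v=294,180
A=cv2.resize(im[v-60:v+60,u-60:u+60],(400,400),interpolation=cv2.INTER_CUBIC); B=cv2.resize(w["image"][30:280,150:400,::-1],(400,400))
cv2.imwrite("pics/n.png",np.clip(np.hstack([A,B])*1.3,0,255).astype(np.uint8)); print(manip.get_time(),manip.get_contact_force())
E
```

```text
[0.46451531 0.15077902 0.10037165] [ 0.53673896  0.58208914 -0.28443057]
22.925 [-0.66130561 -0.36871299  0.19874878]
```

View pics/n.png

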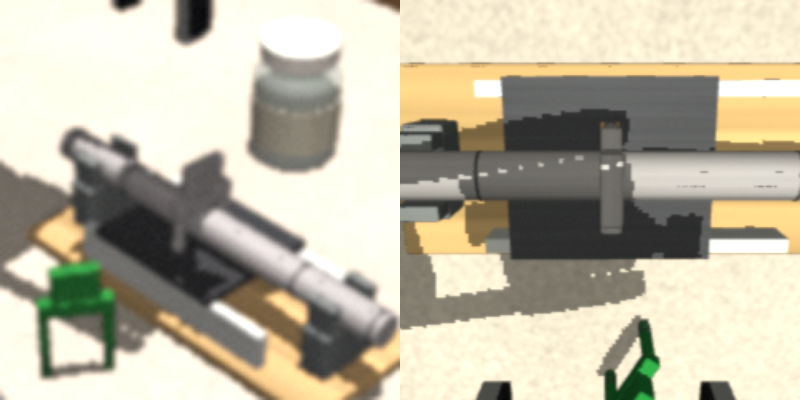

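```bash
python3 -c "
from rig import manip
print(manip.sign_off())"
```

```text
the job is handed in; nothing more can be done
None
```

The middle-width U-bolt is over the post with both legs through the plate holes and was pressed down until it stopped hard at the expected seated height (peak about 26 N); I let go and handed the job in at about 23 s, though I did not re-measure the crossbar height after release and the clips gave less resistance than described.

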